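# Open the ratchet holder on the hallway shelf

## Robot

A 7-joint arm with a two-finger parallel gripper is mounted at the origin on the work surface. World frame = base frame: x ahead of the robot, y to its left, z up, the work surface at z = 0. Lengths are in mm, angles in rad, forces in N, time in s.
With the tool pointing down it reaches from about 400 to 875 mm from the base axis. Payload 6.5 kg.
Tool frame: the origin (TCP) lies at the very end of the fingers, on their centre line; the grasp point (between the pads) lies manip.grip_depth behind it (manip.grip_depth is the distance from the TCP to the grasp point, in mm); z points along the fingers, y is the direction in which the jaws open and shut (so a half turn about z gives the same grasp; the last joint's range is limited). The gripper opens to 85 mm and grips with 20 to 120 N. Pads are 22 mm wide; open, the fingers measure 114 mm over their backs; the gripper's body (76 mm by 85 mm) begins 54 mm behind the grasp point. The pads swing forward as they close: fully open they stand 13 mm farther back than shut.
Start: joints at [1.066, 0.536, -0.004, 1.538, 0.003, 1.067, -0.071], TCP at [276.149, -588.415, 209.59] pointing down, gripper open.
Joint ranges: [-2.7, 2.7], [-0.37, 2.16], [-1.27, 1.26], [0.24, 2.4], [-1.31, 4.45], [0.19, 1.91], [-2.76, 2.76]. Speed limits (rad/s): [2.39, 2.39, 3.14, 3.14, 3.14, 3.14, 3.14].

## Interface

Orientations are given as a unit quaternion [w, x, y, z].
In Python, from cell import readout, capture, camera_model, order, manip gives the robot as it stands.
- The arm moves only by the shell command python3 -m pendant 'ROWS' [FORCE]. ROWS is text: rows parted by semicolons, each of 7 numbers parted by spaces: the shift along the world's x, y, z in mm, then the turn, a rotation vector about the world's x, y, z in rad, then the opening, from 0 (shut) to 1 (fully open). In form: dx dy dz ax ay az fingers; .... A call has 1 to 20 rows; each row shifts and turns the commanded pose from where the row before left it; what a row does not reach is not made up. A row lasts 1/10 s, in which the tool goes at most 50 mm and 8.59 degrees, less where a joint would pass 70% of its speed; a pose out of reach is approached as far as the arm can. A call is refused whole if a number of a shift passes 50 or a number of a turn 0.15, either way. A call with a gripper value outside its range is refused whole. The fingers move at their own pace and stop on an object; FORCE is the grip in N (left out, the last holds). Time passes only in rows, so rows that do not move let the fingers close. It gives the time, the measured TCP pose, the force and the opening at its end, in the units of the state.
- readout.read_state(): the state, without advancing time (a new reading comes with each control period).
- capture(name): name is "scene" or "side" or "wrist"; returns the picture (384x512x3 uint8, blue, green, red); there is no depth.
- camera_model(name): a dict with "K" (3x3 intrinsics, pixels), "k1" (the pictures are not rectified: a ray, as slopes to the right and down, at radius r is drawn at 1 + k1 r^2 times it, then the intrinsics apply), "position" and "attitude" of the camera in the world; the wrist camera has in their place "hand_eye" (4x4, takes a point from camera to tool coordinates, whose origin is the TCP and whose axes are the flange's). Camera axes: x right, y down, z forward; pixel columns grow to the right and rows downward; lengths in mm; the calibration is good to about 2 mm. A picture is of the moment at which its call begins: read the wrist's pose just before it. camera_model takes no time and is no camera call.
- order.job_done(): hands the job in, once; it reports no verdict.
The state is a dict: "time": time; "qpos": joint angles; "qvel": joint speeds; "effort": joint torques, N m; "position": TCP position; "eef_rot": TCP orientation; "force": force on the tool from outside, world axes, zero at the start; "torque": the same for the moment, N m; "opening": finger opening in mm.
Only numpy, scipy, OpenCV 4.12 (cv2) and the standard library are available. Lean on these libraries where they do the work, as an engineer would, in place of code of your own. Each camera call takes 0.05 s, during which the arm holds its last target.

## Task

Make room for the mail beside the torch in the plywood ratchet holder: with a fingertip press the orange release pad right down and, keeping it down, push the sliding jaw back along its toothed bar, away from the torch, until it is fully home against the black end block. Then let the pad spring up and come away. Nothing is to be picked up: leave the torch, the mint tin and the coasters lying where they are.

Things in the scene. Friction and masses are not known exactly. Their poses are not given: they have to be found in the camera images.
- holder: fixed ratchet holder: birch plywood base 158 mm (x) by 350 mm (y), its top (bay floor) 20 mm above the worktop. Origin: centre of its underside; z up. A toothed steel bar runs along y in a slot of the base. At +y a fixed plywood end, 130 mm wide, inner face at y = +150 mm, top 95 mm above the worktop; at -y a black end block, y = -167 to -147 mm, 90 mm wide, top 50 mm. The jaw slides between
- jaw (a joint): position (m) of the sliding jaw: 0 = fully back, home against the black end block; grows along the holder's +y towards the fixed end, at most 0.14; starts at 0.06 to 0.12. Unless the release pad is held down, 8 mm ratchet teeth block it towards home (up to 8 mm of play at first); towards +y it always slides. Released, it slides with about 2 N of friction
- release (a joint): how far (m) the orange release pad is pressed: 0 = up, 0.008 = fully down on a rigid stop inside the jaw. The ratchet is free beyond about 0.004; untouched, the pad may stand up to 0.003 down where the pawl sits on a tooth. Sprung: about 2.5 N starts it, 7 N fully down; springs up when let go
- pad_top (a point): centre of the top face of the orange release pad (54 mm along the holder's x, 58 mm along y, three thin black lines), floor of a pocket in the jaw, 63 mm long along y and open at both x sides. Moves with pad and jaw; 58 mm above the worktop when up, 50 mm fully down. Axes as the holder's. A fingertip in the pocket can press the pad and push the ridge towards -y
- ridge_top (a point): middle of the top of the grey ridge of the jaw, the pocket's -y wall: 72 mm wide (x), 8 mm thick, top 75 mm above the worktop; its inner face is 32 mm from the pad's centre. Pushing it towards -y moves the jaw home. Axes as the holder's
- plate_top (a point): middle of the top of the plywood jaw plate, the pocket's +y wall: 120 mm wide (x), 10 mm thick, top 95 mm above the worktop; its inner face is 31 mm from the pad's centre. Moves with the jaw. Axes as the holder's
- pad_home (a point): fixed point: where pad_top is when the jaw is fully home and the pad is up. Axes as the holder's
- torch: loose yellow plastic torch, 126 mm long, 34 mm across, lying in the bay across the bar near the fixed end. Origin: centre of its underside; its x axis runs along it towards the lens. Not to be moved
- mint_tin: loose mint-green and white tin, 96 x 62 x 22 mm, lying flat beside the holder. Origin: centre of its underside. Not to be moved
- coasters: loose stack of five round cork coasters, 95 mm across, 31 mm high, beside the holder. Origin: centre of its underside. Not to be moved

How it is judged (in metres and radians):
On the way, in this order (a step that is already met when the one before it is completed fails the run):
1. the release pad is pressed down by the fingers while the jaw is still forward (value of joint release above 0.0045 m and contact force between the fingers and anything else above 0.5 N and value of joint jaw above 0.03 m), for 0.1 s.
2. the jaw is pushed fully home with the release still held down (value of joint jaw below 0.005 m and value of joint release above 0.0035 m), for 0.1 s.
At the end, for the whole second after the job is handed in: the jaw is within 5 mm of fully home, the release pad has sprung up (less than 2.5 mm down), and torch, tin and coasters lie within 15 mm of where they were (value of joint jaw below 0.005 m and value of joint release below 0.0025 m and distance of each of torch, mint_tin, coasters from where it was at the start of the episode below 0.015 m); the robot touches nothing.
It fails at once if the torch is lifted or shoved (distance of torch from where it was at the start of the episode above 0.02 m or angle between torch's own z axis and vertical above 0.4 rad).
It fails at once if the mint tin is lifted or shoved (distance of mint_tin from where it was at the start of the episode above 0.02 m or height (world z) of mint_tin above 0.01 m).
It fails at once if the coasters are lifted or shoved (distance of coasters from where it was at the start of the episode above 0.02 m or height (world z) of coasters above 0.01 m).
It also fails if it takes over 38 s, if anything falls off the work surface, if the arm or the gripper's body presses on something with over 40 N, if the wrist force passes 120 N, or if a joint passes its speed limit or range.

## Working session

There is one attempt and no reset: what is moved stays moved. The work goes in short steps, Python scripts to look and compute and a shell command to move; the robot and the scene stay as the last step left them, time stands still between calls to the robot, and variables do not carry over. Pictures are saved under pics/ and viewed, and the job is handed in when it is done.

```bash
mkdir -p pics; ls
python3 - <<'E'
from cell import readout,capture,camera_model,manip
import cv2
print(readout.read_state()); print(manip.grip_depth)
for n in ("scene","side","wrist"):
    cv2.imwrite(f"pics/{n}0.png",capture(n)); print(n,camera_model(n))
E
```

```text
pics
{'time': 0.0, 'qpos': array([ 1.06580025,  0.53719062, -0.00442515,  1.53888708,  0.00259677,
        1.06731546, -0.07117603]), 'qvel': array([ 5.14230646e-05,  9.88905869e-04, -5.51305290e-04,  6.16391531e-04,
        2.30473453e-04,  9.44951017e-04,  2.70258056e-04]), 'effort': array([ 1.73040298e-04, -5.83415723e+01,  1.04864784e+00, -2.59105897e+01,
        1.23519672e-02,  9.55981901e-03,  8.92273988e-06]), 'position': array([ 275.83312491, -587.8115755 ,  208.69197795]), 'eef_rot': array([-8.58642051e-04,  9.76019234e-01,  2.17682450e-01, -2.60894072e-04]), 'force': array([-0.71377861,  0.50112724, -0.09584139]), 'torque': array([ 0.02071403, -0.0118931 ,  0.02173986]), 'opening': 85.59668591727059}
18.700000000000003
scene {'K': array([[349.0417432 ,   0.        , 253.45825969],
       [  0.        , 349.0417432 , 199.08902097],
       [  0.        ,   0.        ,   1.        ]]), 'k1': -0.07620242106753335, 'position': array([ 791.59101528, -279.10545694,  585.61082928]), 'attitude': array([-0.31467341,  0.89355107,  0.30269769, -0.10450472])}
side {'K': array([[368.612
[... 156 characters left out ...]
4214928887, 'position': array([ 270.05735899, -427.64757315,  452.09024933]), 'attitude': array([-0.44497856,  0.84857295, -0.25784966,  0.12422389])}
wrist {'K': array([[311.10514514,   0.        , 258.46171497],
       [  0.        , 311.10514514, 191.36867499],
       [  0.        ,   0.        ,   1.        ]]), 'k1': -0.052105153786922924, 'hand_eye': array([[ 9.00657502e-04, -9.53613040e-01, -3.01033816e-01,
         7.74923264e+01],
       [ 9.99999557e-01,  7.76198072e-04,  5.33044765e-04,
        -8.26354836e-01],
       [-2.74656571e-04, -3.01034163e-01,  9.53613316e-01,
        -1.63422087e+02],
       [ 0.00000000e+00,  0.00000000e+00,  0.00000000e+00,
         1.00000000e+00]])}
```

View pics/scene0.png

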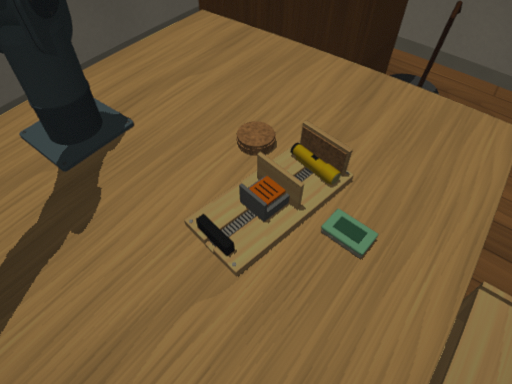

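View pics/side0.png

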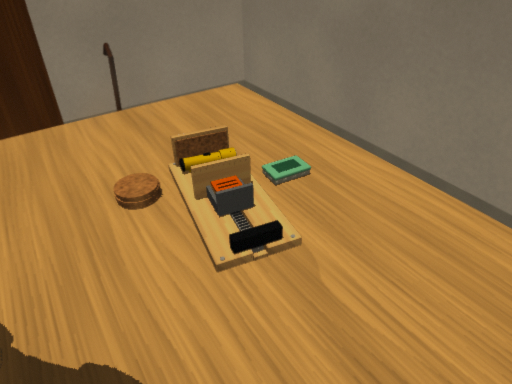

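View pics/wrist0.png

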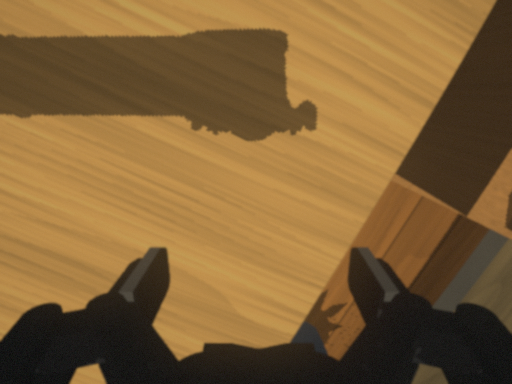

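Run:
```python
import cv2
a=cv2.imread("pics/scene0.png")[110:280,180:380]; cv2.imwrite("pics/sc_c.png",cv2.resize(a,None,fx=3.5,fy=3.5,interpolation=cv2.INTER_CUBIC))
a=cv2.imread("pics/side0.png")[115:275,150:320]; cv2.imwrite("pics/si_c.png",cv2.resize(a,None,fx=3.5,fy=3.5,interpolation=cv2.INTER_CUBIC))
```

```text
(no output)
```

View pics/sc_c.png

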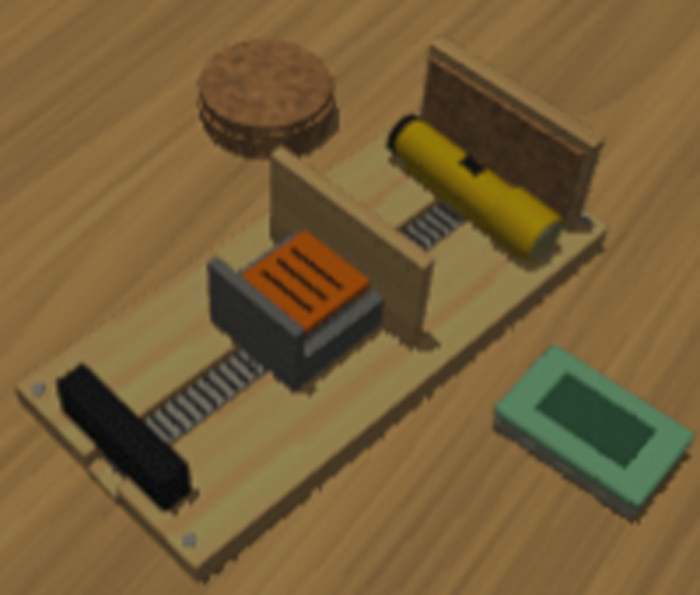

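View pics/si_c.png

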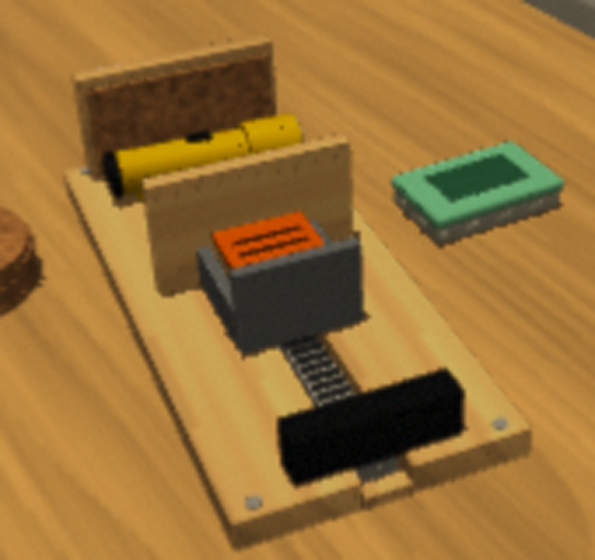

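```bash
cat > h.py <<'E'
import numpy as np
from scipy.spatial.transform import Rotation as R
from cell import camera_model
def proj(n,P):
    c=camera_model(n); w=c['attitude']
    r=R.from_quat([w[1],w[2],w[3],w[0]])
    q=r.inv().apply(np.atleast_2d(P)-c['position'])
    s=q[:,:2]/q[:,2:]; s=s*(1+c['k1']*(s**2).sum(1,keepdims=True))
    return s*[c['K'][0,0],c['K'][1,1]]+[c['K'][0,2],c['K'][1,2]]
E
python3 - <<'E'
from h import *
from scipy.optimize import least_squares
S=[(-79,-175,20,0,20,388),(79,-175,20,0,198,565),(79,175,20,0,605,232),(-45,-147,50,0,80,367),(-65,150,95,0,430,58),(65,150,95,0,585,152),
(-36,-40,75,1,210,265),(36,-40,75,1,297,335),(-60,31,95,1,272,157),(60,31,95,1,420,268),(60,41,95,1,433,258),(-60,41,95,1,283,147),(27,29,56,1,370,285)]
D=[(-79,-175,20,0,235,527),(79,-175,20,0,530,433),(-79,175,20,0,66,178),(-65,150,95,0,80,85),(65,150,95,0,272,47),(-60,31,95,1,148,185),(60,31,95,1,352,147),
(36,-40,75,1,360,240),(45,-147,50,0,450,372),(-45,-167,50,0,283,435),(45,-167,50,0,462,395)]
S=np.array(S,float);D=np.array(D,float)
def f(p):
    o=[]
    for n,A,off in(("scene",S,(180,110)),("side",D,(150,115))):
        P=A[:,:3].copy();P[:,1]+=A[:,3]*p[3]
        W=R.from_euler('z',p[2]).apply(P)+[p[0],p[1],0]
        uv=(A[:,4:]+.5)/3.5-.5+off
        o.append(proj(n,W)-uv)
    return np.vstack(o)
best=min((least_squares(lambda p:f(p).ravel(),[550,-150,y,-20],loss='soft_l1') for y in(-2,-1,0,1,2,3)),key=lambda r:r.cost)
p=best.x;print(p,best.cost);print(np.round(f(p),1))
J=best.jac;print('sd',np.sqrt(np.diag(np.linalg.inv(J.T@J))))
r=R.from_euler('z',p[2])
for n,q in dict(pad=(0,p[3],58),home=(0,-107,58),ridge=(0,p[3]-36,75),plate=(0,p[3]+36,95)).items(): print(n,r.apply(q)+[p[0],p[1],0])
print('ydir',r.apply([0,1,0]),'xdir',r.apply([1,0,0]))
E
```

```text
[544.31329949 114.15234224  -6.45803576 -22.0417203 ] 32.94898641538217
[[-3.4 -1.5]
 [-2.6  1.3]
 [ 1.1 -1. ]
 [-0.7 -1.9]
 [-0.7 -4.3]
 [ 2.1 -0.8]
 [-1.6 -1.4]
 [-0.8  0.2]
 [-0.8 -1.5]
 [ 0.8 -0.1]
 [ 0.7  0.1]
 [-0.4 -1. ]
 [ 0.  -0.8]
 [-0.9  0. ]
 [ 1.9 -0.8]
 [ 0.1 -2.3]
 [-0.3 -1.7]
 [ 1.5 -2.1]
 [-0.4  0.2]
 [ 0.5 -2.5]
 [ 1.3  0.5]
 [ 0.2 -1. ]
 [ 2.6  3.3]
 [ 2.1 -0.6]]
sd [0.65917545 1.13263874 0.00533692 1.53441351]
pad [540.47890266  92.44670163  58.        ]
home [525.69948646   8.7838177   58.        ]
ridge [534.21631136  56.99560926  75.        ]
plate [546.74149397 127.897794    95.        ]
ydir [0.17396087 0.98475257 0.        ] xdir [ 0.98475257 -0.17396087  0.        ]
```

```bash
cat > ov.py <<'E'
from h import *
import cv2,sys
def box(x0,x1,y0,y1,z0,z1): 
    c=[(x,y,z) for x in(x0,x1) for y in(y0,y1) for z in(z0,z1)]
    return [(a,b) for i,a in enumerate(c) for b in c[i+1:] if sum(u!=v for u,v in zip(a,b))==1]
def overlay(p,tag,src='0'):
    j=p[3]
    L=box(-79,79,-175,175,0,20)+box(-65,65,150,160,20,95)+box(-45,45,-167,-147,20,50)+box(-36,36,j-40,j-32,20,75)+box(-60,60,j+31,j+41,20,95)+box(-27,27,j-29,j+29,56,56)
    for n,(r0,r1,c0,c1) in dict(scene=(110,280,180,380),side=(115,275,150,320)).items():
        a=cv2.resize(cv2.imread(f"pics/{n}{src}.png")[r0:r1,c0:c1],None,fx=3.5,fy=3.5,interpolation=cv2.INTER_CUBIC)
        for l in L:
            W=R.from_euler('z',p[2]).apply(np.array(l,float))+[p[0],p[1],0]
            q=(proj(n,W)-[c0,r0]+.5)*3.5-.5
            cv2.line(a,*[tuple(int(round(v)) for v in w) for w in q],(255,255,0),1,cv2.LINE_AA)
        cv2.imwrite(f"pics/ov_{n}_{tag}.png",a)
E
python3 - <<'E'
from ov import *
overlay([544.3,114.15,-6.458,-22.04],'a')
print(proj('scene',[[0,0,0],[276,-588,0]]),proj('side',[[0,0,0]]))
E
```

```text
[[  77.43722689  129.58405188]
 [-108.08716867  387.55846379]] [[-97.52453491 391.46815364]]
```

View pics/ov_scene_a.png

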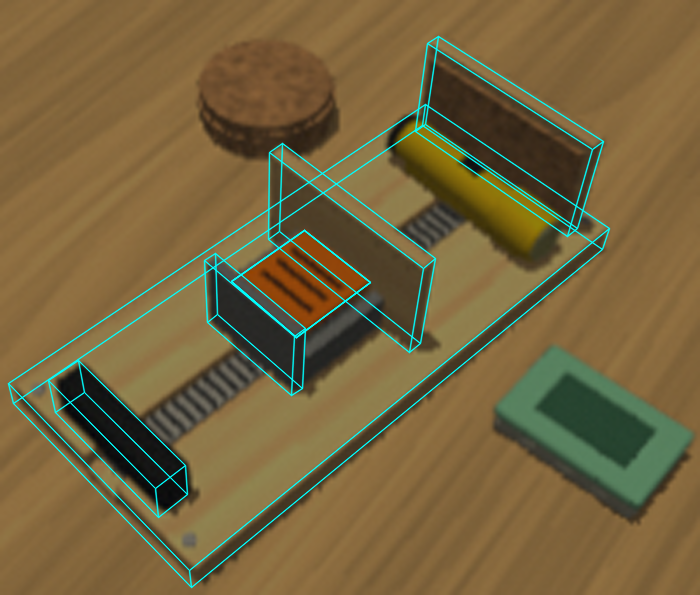

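View pics/ov_side_a.png

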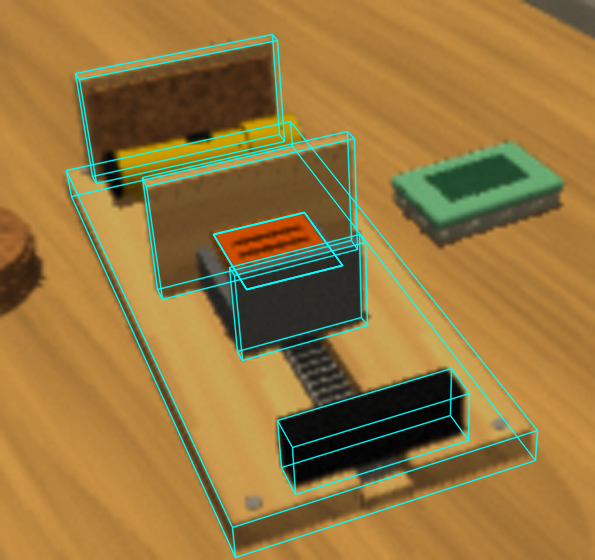

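```bash
python3 -m pendant '13.2 34 1 0 0 0.048 1;13.2 34 1 0 0 0.048 1;13.2 34 1 0 0 0.048 1;13.2 34 1 0 0 0.048 1;13.2 34 1 0 0 0.048 1;13.2 34 1 0 0 0.048 1;13.2 34 1 0 0 0.048 1;13.2 34 1 0 0 0.048 1;13.2 34 1 0 0 0.048 1;13.2 34 1 0 0 0.048 1;13.2 34 1 0 0 0.048 1;13.2 34 1 0 0 0.048 1;13.2 34 1 0 0 0.048 1;13.2 34 1 0 0 0.048 1;13.2 34 1 0 0 0.048 1;13.2 34 1 0 0 0.048 1;13.2 34 1 0 0 0.048 1;13.2 34 1 0 0 0.048 1;13.2 34 1 0 0 0.048 1;13.2 34 1 0 0 0.048 1'
python3 -m pendant '0 0 0 0 0 0 1;0 0 0 0 0 0 1;0 0 0 0 0 0 1'
python3 - <<'E'
from cell import readout,capture
import cv2,pickle
s=readout.read_state();print(s['position'],s['eef_rot'],s['time'],s['force'],s['qpos'])
a=capture('wrist');cv2.imwrite('pics/wrist1.png',a)
pickle.dump((s['position'],s['eef_rot']),open('w1.pkl','wb'))
cv2.imwrite('pics/wrist1b.png',cv2.resize(a,(768,576),interpolation=cv2.INTER_CUBIC))
E
```

```text
time: 2.15
position: [540.4, 92.8, 229.4]
eef_rot: [-0.0, 0.765, 0.644, -0.0]
force: [0.7, -0.7, -0.6]
opening: 85.4
time: 2.45
position: [539.8, 90.2, 229.2]
eef_rot: [0.0, 0.766, 0.643, -0.001]
force: [-0.3, 0.0, 0.2]
opening: 85.5
[539.79167537  90.17351093 229.22818011] [ 1.31377491e-04  7.65783289e-01  6.43098366e-01 -6.54617006e-04] 2.45 [-0.27016254  0.01615683  0.19931677] [ 0.14502114  0.38581792 -0.50099284  1.76903861  0.21181796  1.04136339
 -0.60659105]
```

View pics/wrist1b.png

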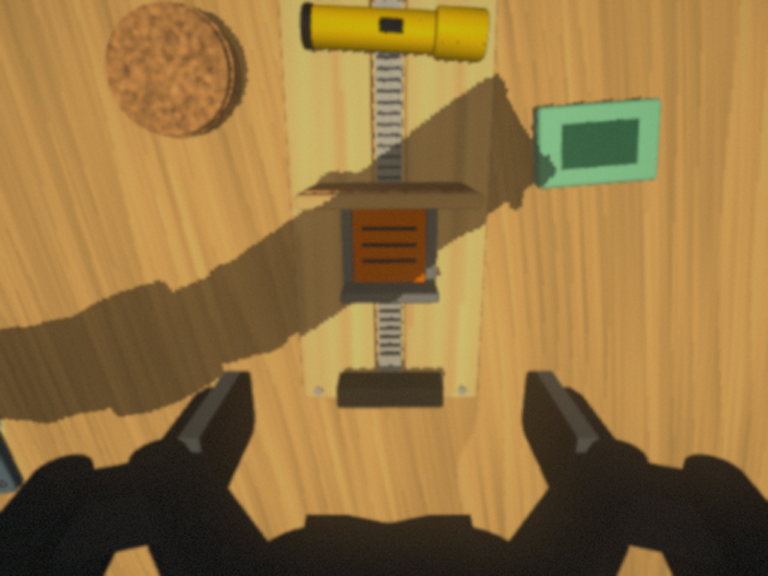

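Run:
```python
import cv2
a=cv2.imread("pics/wrist1.png")[105:280,185:335]; cv2.imwrite("pics/w1c.png",cv2.resize(a,None,fx=3.4,fy=3.4,interpolation=cv2.INTER_CUBIC))
```

```text
(no output)
```

View pics/w1c.png

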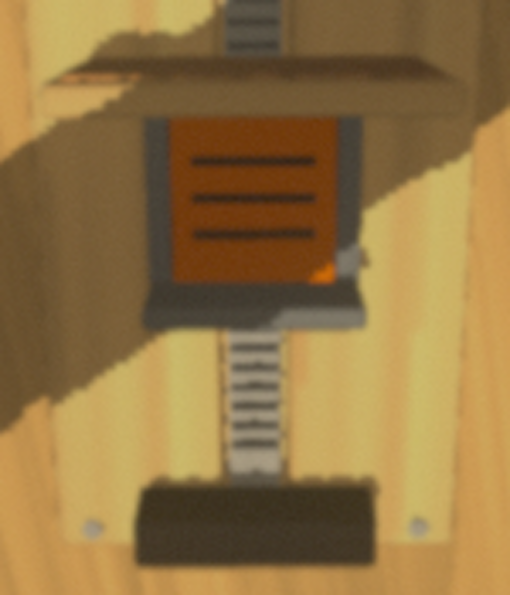

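Run:
```python
from h import *
import pickle,cv2
from scipy.optimize import least_squares
pos,q=pickle.load(open('w1.pkl','rb'))
T=np.eye(4);T[:3,:3]=R.from_quat([q[1],q[2],q[3],q[0]]).as_matrix();T[:3,3]=pos
c=camera_model('wrist');C=T@c['hand_eye'];print('cam',C[:3,3])
def pw(P):
    v=(np.asarray(P)-C[:3,3])@C[:3,:3]; s=v[:,:2]/v[:,2:]; s=s*(1+c['k1']*(s**2).sum(1,keepdims=True))
    return s*[c['K'][0,0],c['K'][1,1]]+[c['K'][0,2],c['K'][1,2]]
A=np.array([(-27,-29,57,1,172,283),(27,-29,57,1,338,283),(0,0,57,1,253.5,198),(-36,-40,75,1,145,328),(36,-40,75,1,363,328),(-60,41,95,1,42,83),(60,41,95,1,475,83),
(-45,-167,50,0,137,565),(45,-167,50,0,374,565),(-79,-175,20,0,67,541),(79,-175,20,0,448,541)],float)
def W(p,P): return R.from_euler('z',p[2]).apply(P)+[p[0],p[1],0]
def f(p):
    P=A[:,:3].copy();P[:,1]+=A[:,3]*p[3]
    return pw(W(p,P))-((A[:,4:]+.5)/3.4-.5+[185,105])
b=least_squares(lambda p:f(p).ravel(),[544,114,-.175,-22],loss='soft_l1');p=b.x
print(p,b.cost);print(np.round(f(p),1))
J=b.jac;print('sd',np.sqrt(np.diag(np.linalg.inv(J.T@J))))
for n,v in dict(pad=(0,p[3],58),home=(0,-107,58),fwd=(0,150,95)).items(): print(n,W(p,[v]))
from ov import box
a=cv2.resize(cv2.imread("pics/wrist1.png"),None,fx=1.5,fy=1.5); j=p[3]
for l in box(-79,79,-175,175,0,20)+box(-65,65,150,160,20,95)+box(-45,45,-167,-147,20,50)+box(-36,36,j-40,j-32,20,75)+box(-60,60,j+31,j+41,20,95)+box(-27,27,j-29,j+29,57,57):
    z=(pw(W(p,np.array(l,float)))+.5)*1.5-.5
    cv2.line(a,*[tuple(int(round(t)) for t in w) for w in z],(255,255,0),1,cv2.LINE_AA)
cv2.imwrite('pics/ov_w1.png',a)
from ov import overlay; overlay(p,'b')
```

```text
cam [553.49387538 167.01880782 392.56111466]
[ 5.46688246e+02  1.20775787e+02 -1.73627588e-01 -2.62880267e+01] 6.239501493554139
[[ 0.7 -0.2]
 [-0.2 -0.1]
 [ 0.7 -0.4]
 [-0.6  1.1]
 [ 1.7  1.2]
 [-0.2 -0.4]
 [-0.8 -0.3]
 [-0.9 -0.1]
 [ 0.7  0. ]
 [-2.7  0. ]
 [ 1.1  0.2]]
sd [0.55514747 0.74934353 0.00548251 0.89448179]
pad [[542.14681805  94.88301262  58.        ]]
home [[528.2032981   15.38457942  58.        ]]
fwd [[572.60172477 268.5204712   95.        ]]
```

View pics/ov_w1.png

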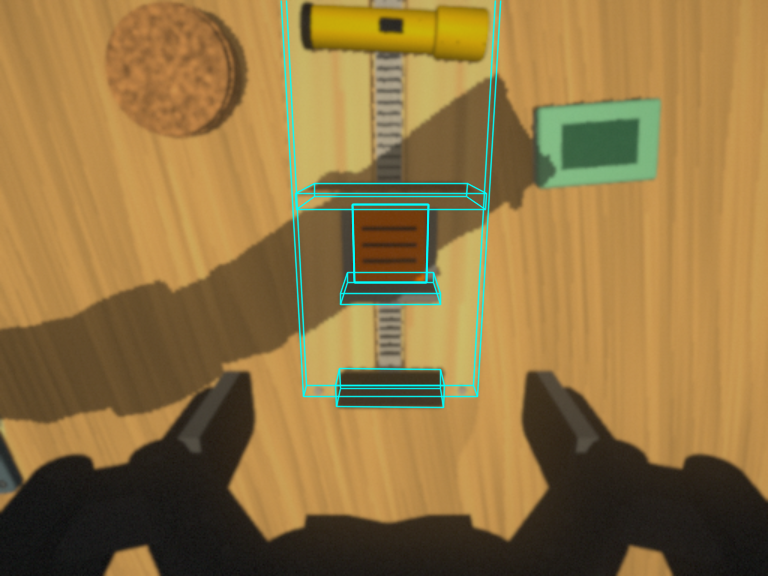

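View pics/ov_scene_b.png

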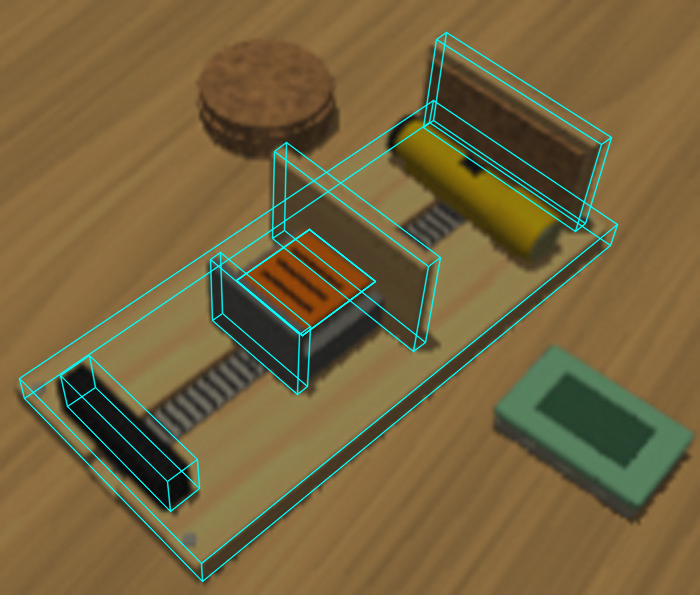

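```bash
python3 -m pendant '0 -3 0 0 0 0 0;0 -3 0 0 0 0 0;0 0 0 0 0 0 0;0 0 0 0 0 0 0;0 0 0 0 0 0 0;0 0 -20 0 0 0 0;0 0 -20 0 0 0 0;0 0 -20 0 0 0 0;0 0 -20 0 0 0 0;0 0 -20 0 0 0 0;0 0 -20 0 0 0 0;0 0 -15 0 0 0 0;0 0 -10 0 0 0 0;0 0 0 0 0 0 0;0 0 0 0 0 0 0' 20
python3 - <<'E'
from cell import readout,capture
import cv2
a=capture('wrist');b=capture('side')
import numpy as np
cv2.imwrite('pics/w2.png',cv2.resize(a,(640,480)))
cv2.imwrite('pics/s2.png',cv2.resize(b[60:280,120:350],None,fx=2.5,fy=2.5,interpolation=cv2.INTER_CUBIC))
E
```

```text
time: 4.0
position: [540.6, 85.8, 85.0]
eef_rot: [0.0, 0.765, 0.644, 0.0]
force: [-1.1, 0.0, -0.4]
opening: 0.0
```

View pics/w2.png

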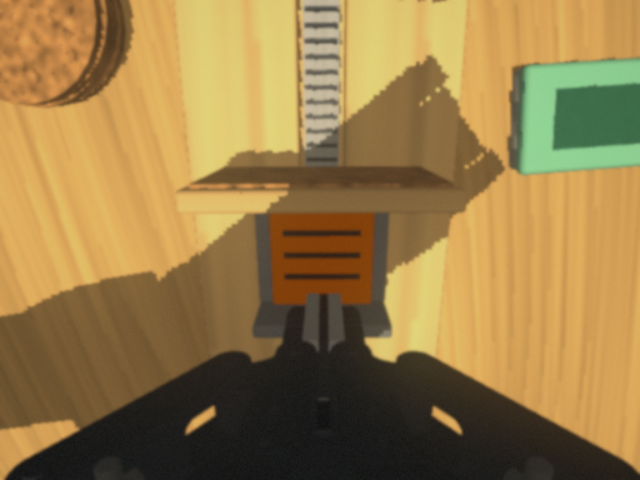

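View pics/s2.png

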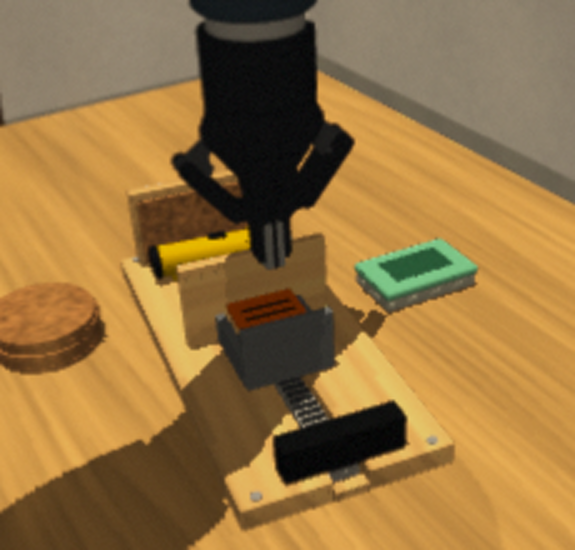

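```bash
python3 -m pendant '0 0 -10 0 0 0 0;0 0 -10 0 0 0 0;0 0 -5 0 0 0 0;0 0 0 0 0 0 0'; python3 -m pendant '0 0 -3 0 0 0 0;0 0 -3 0 0 0 0;0 0 0 0 0 0 0'
```

```text
time: 4.5
position: [539.2, 85.4, 58.4]
eef_rot: [-0.001, 0.765, 0.644, -0.001]
force: [-0.3, 1.3, -0.5]
opening: -0.0
time: 4.8
position: [540.0, 85.6, 53.3]
eef_rot: [-0.0, 0.765, 0.644, -0.0]
force: [-0.6, -0.1, 0.3]
opening: 0.2
```

```bash
python3 -m pendant '0 0 -2 0 0 0 0;0 0 0 0 0 0 0;0 0 0 0 0 0 0'
python3 - <<'E'
from cell import capture
import cv2
b=capture('side');a=capture('scene')
cv2.imwrite('pics/s3.png',cv2.resize(b[60:280,120:350],None,fx=2.5,fy=2.5,interpolation=cv2.INTER_CUBIC))
cv2.imwrite('pics/c3.png',cv2.resize(a[80:280,180:380],None,fx=2.9,fy=2.9,interpolation=cv2.INTER_CUBIC))
E
```

```text
time: 5.1
position: [540.2, 85.6, 51.6]
eef_rot: [0.0, 0.765, 0.644, 0.0]
force: [0.5, -0.1, 0.4]
opening: -0.2
```

View pics/s3.png

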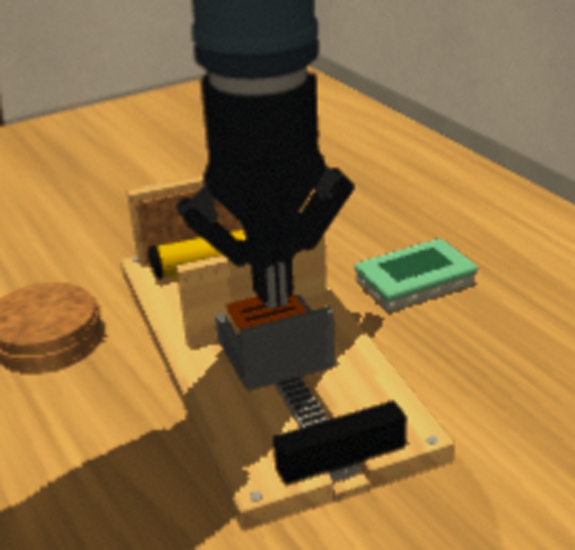

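View pics/c3.png

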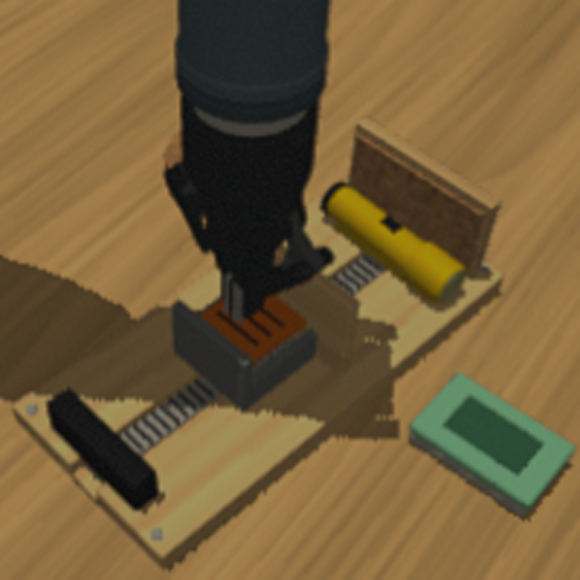

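```bash
for i in 1 2; do python3 -m pendant '0 0 -2 0 0 0 0;0 0 0 0 0 0 0'; done
python3 - <<'E'
from cell import capture
import cv2
b=capture('side');a=capture('scene')
cv2.imwrite('pics/s4.png',cv2.resize(b[110:230,190:290],None,fx=5,fy=5,interpolation=cv2.INTER_CUBIC))
cv2.imwrite('pics/c4.png',cv2.resize(a[150:250,220:320],None,fx=5,fy=5,interpolation=cv2.INTER_CUBIC))
E
```

```text
time: 5.4
position: [540.0, 85.5, 49.4]
eef_rot: [-0.0, 0.765, 0.644, -0.0]
force: [-0.3, -1.1, 0.6]
opening: 0.2
time: 5.6
position: [540.0, 85.5, 47.3]
eef_rot: [-0.0, 0.765, 0.644, -0.0]
force: [-0.4, 0.1, 0.6]
opening: -0.1
```

View pics/s4.png

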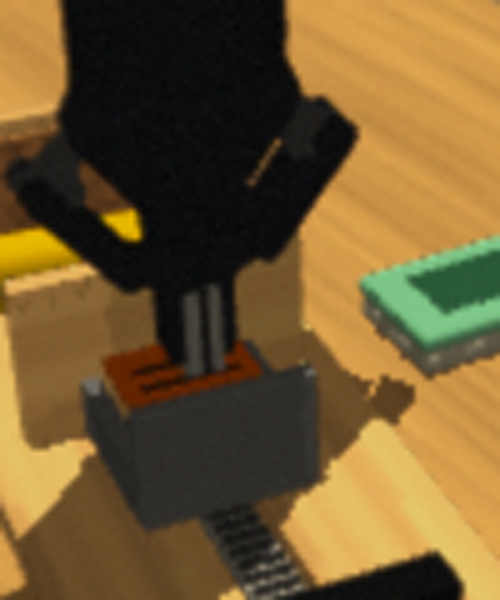

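View pics/c4.png

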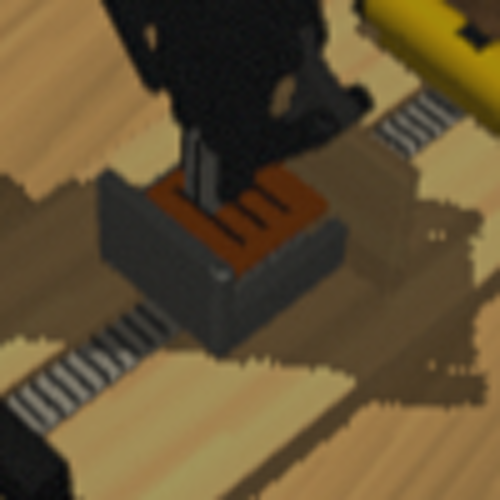

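```bash
for i in 1 2 ; do python3 -m pendant '0 0 -2 0 0 0 0;0 0 0 0 0 0 0'; done
```

```text
time: 5.9
position: [540.0, 85.5, 45.4]
eef_rot: [-0.0, 0.765, 0.644, -0.0]
force: [0.0, -0.1, 0.2]
opening: -0.0
time: 6.1
position: [540.0, 85.5, 43.4]
eef_rot: [-0.0, 0.765, 0.644, -0.0]
force: [-0.4, -0.7, 0.5]
opening: 0.0
```

```bash
for i in 1 2 ; do python3 -m pendant '0 0 -2 0 0 0 0;0 0 0 0 0 0 0'; done;  python3 - <<'E'
from cell import capture
import cv2
b=capture('side');a=capture('scene')
import numpy as np
cv2.imwrite('pics/s5.png',np.hstack([cv2.resize(b[140:220,200:280],None,fx=5,fy=5,interpolation=cv2.INTER_CUBIC),cv2.resize(a[160:240,230:310],None,fx=5,fy=5,interpolation=cv2.INTER_CUBIC)]))
E
```

```text
time: 6.3
position: [540.0, 85.5, 41.3]
eef_rot: [-0.0, 0.765, 0.644, -0.0]
force: [-0.6, -1.5, 0.2]
opening: -0.3
time: 6.5
position: [540.0, 85.5, 39.4]
eef_rot: [-0.0, 0.765, 0.644, -0.0]
force: [-0.2, -0.3, -0.1]
opening: 0.0
```

View pics/s5.png

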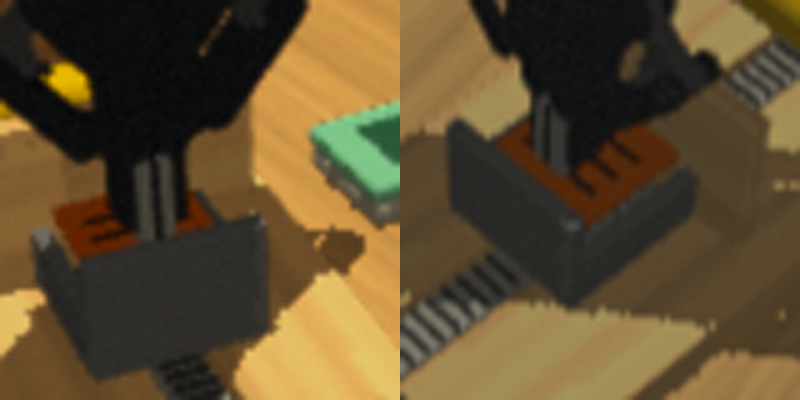

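Run:
```python
from h import *
for z in (39.4,48,58): print(z,proj('scene',[[540,85.5,z]]),proj('side',[[540,85.5,z]]))
```

```text
39.4 [[262.98035164 197.39312664]] [[230.66002519 194.64871635]]
48 [[263.08811682 194.67988338]] [[230.40245958 190.99578945]]
58 [[263.21594596 191.45863086]] [[230.0987446  186.68349066]]
```

```bash
for i in 1 2 ; do python3 -m pendant '0 0 -2 0 0 0 0;0 0 0 0 0 0 0'; done; python3 -c "
from cell import readout; s=readout.read_state(); print(s['force'],s['effort'],s['torque'])"
```

```text
time: 6.8
position: [540.0, 85.5, 37.4]
eef_rot: [-0.0, 0.765, 0.644, -0.0]
force: [0.1, 0.2, 0.1]
opening: -0.0
time: 7.0
position: [540.3, 85.6, 35.6]
eef_rot: [0.0, 0.765, 0.644, 0.0]
force: [-0.7, -0.3, 2.7]
opening: -0.1
[-0.74570981 -0.2780801   2.74060861] [-9.62772639e-02 -5.22161365e+01 -5.07659644e+00 -1.63738364e+01
  3.66199657e-02 -2.03356538e-01 -1.47830893e-02] [-0.06242367  0.08569914 -0.02219002]
```

```bash
for i in 1 2 ; do python3 -m pendant '0 0 -2 0 0 0 0;0 0 0 0 0 0 0'; done;  python3 - <<'E'
from cell import capture
import cv2
b=capture('side');a=capture('scene')
import numpy as np
cv2.imwrite('pics/s6.png',np.hstack([cv2.resize(b[140:220,200:280],None,fx=5,fy=5,interpolation=cv2.INTER_CUBIC),cv2.resize(a[160:240,230:310],None,fx=5,fy=5,interpolation=cv2.INTER_CUBIC)]))
E
```

```text
time: 7.2
position: [540.3, 85.6, 33.6]
eef_rot: [0.0, 0.765, 0.644, 0.0]
force: [-0.3, 0.4, 3.9]
opening: -0.4
time: 7.4
position: [540.3, 85.6, 31.6]
eef_rot: [0.0, 0.765, 0.644, 0.0]
force: [-0.4, -0.7, 4.6]
opening: 0.1
```

View pics/s6.png

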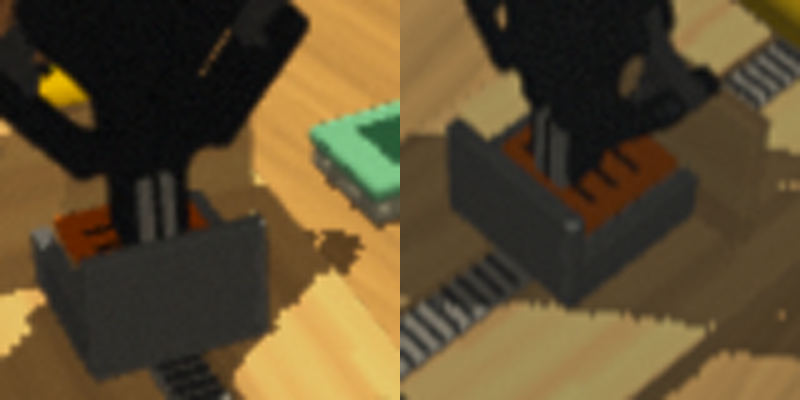

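```bash
for i in 1 2 3; do python3 -m pendant '0 0 -1.5 0 0 0 0;0 0 0 0 0 0 0'; done
```

```text
time: 7.7
position: [540.3, 85.6, 30.2]
eef_rot: [0.0, 0.765, 0.644, 0.0]
force: [-0.2, -0.9, 5.7]
opening: -0.1
time: 7.9
position: [540.4, 85.6, 28.8]
eef_rot: [0.0, 0.765, 0.644, 0.0]
force: [-1.2, -0.1, 7.2]
opening: -0.0
time: 8.1
position: [540.5, 86.0, 28.2]
eef_rot: [0.0, 0.765, 0.644, 0.0]
force: [-4.8, 0.2, 16.2]
opening: 0.2
```

```bash
python3 -m pendant '-0.7 -3.9 0.4 0 0 0 0;-0.7 -3.9 0 0 0 0 0;-0.7 -3.9 0 0 0 0 0;-0.7 -3.9 0 0 0 0 0'; python3 -m pendant '-0.7 -3.9 0 0 0 0 0;-0.7 -3.9 0 0 0 0 0'
```

```text
time: 8.5
position: [538.0, 71.4, 28.3]
eef_rot: [-0.0, 0.765, 0.644, 0.001]
force: [-1.6, 2.0, 11.0]
opening: 0.3
time: 8.7
position: [536.7, 63.5, 28.3]
eef_rot: [-0.0, 0.765, 0.644, 0.001]
force: [-1.8, 2.6, 10.1]
opening: -0.1
```

```bash
python3 -m pendant '-0.7 -3.9 0 0 0 0 0;-0.7 -3.9 0 0 0 0 0;-0.7 -3.9 0 0 0 0 0;-0.7 -3.9 0 0 0 0 0'; python3 -m pendant '-0.7 -3.9 0 0 0 0 0;-0.7 -3.9 0 0 0 0 0;-0.7 -3.9 0 0 0 0 0;-0.7 -3.9 0 0 0 0 0';python3 - <<'E'
from cell import capture
import cv2
b=capture('side')
cv2.imwrite('pics/s7.png',cv2.resize(b[110:260,150:320],None,fx=4,fy=4,interpolation=cv2.INTER_CUBIC))
E
```

```text
time: 9.1
position: [533.9, 47.8, 28.3]
eef_rot: [0.0, 0.765, 0.644, 0.001]
force: [-1.2, 1.8, 9.5]
opening: 0.0
time: 9.5
position: [531.3, 32.1, 28.3]
eef_rot: [0.0, 0.765, 0.644, 0.001]
force: [-1.5, 2.0, 9.6]
opening: -0.3
```

View pics/s7.png

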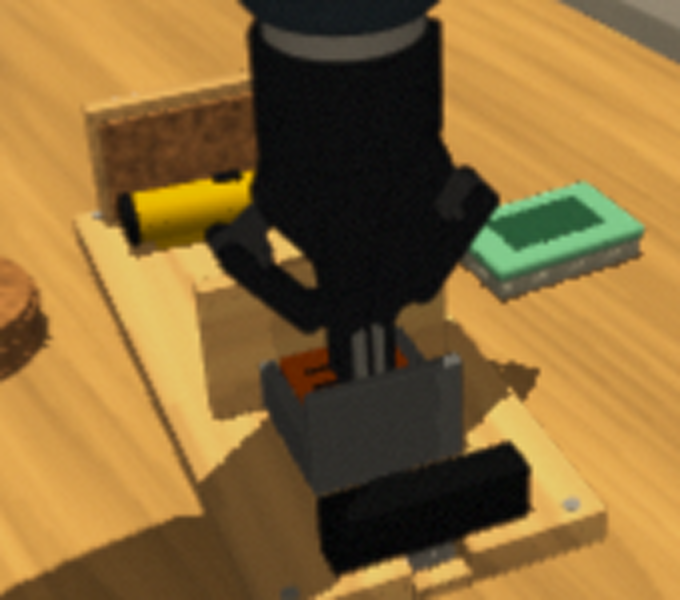

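```bash
python3 -m pendant '-0.7 -3.9 0 0 0 0 0;-0.7 -3.9 0 0 0 0 0;-0.7 -3.9 0 0 0 0 0;-0.7 -3.9 0 0 0 0 0'; for i in 1 2 ; do python3 -m pendant '-0.5 -3 0 0 0 0 0';done
```

```text
time: 9.95
position: [528.6, 16.5, 28.3]
eef_rot: [0.0, 0.765, 0.644, 0.001]
force: [-0.9, 1.0, 9.7]
opening: 0.4
time: 10.05
position: [528.1, 13.3, 28.3]
eef_rot: [0.0, 0.765, 0.644, 0.001]
force: [-0.6, 2.0, 9.9]
opening: -0.1
time: 10.15
position: [527.6, 10.4, 28.3]
eef_rot: [0.0, 0.765, 0.644, 0.001]
force: [-1.4, 1.6, 10.7]
opening: 0.0
```

```bash
for i in 1 2 3 4 5; do python3 -m pendant '-0.4 -2 0 0 0 0 0' | grep -E 'pos|force';done;python3 - <<'E'
from cell import capture
import cv2
b=capture('side')
cv2.imwrite('pics/s8.png',cv2.resize(b[110:260,150:320],None,fx=4,fy=4,interpolation=cv2.INTER_CUBIC))
E
```

```text
position: [527.2, 8.3, 28.3]
force: [-1.1, 1.8, 9.9]
position: [526.9, 6.4, 28.3]
force: [-0.0, 2.3, 9.3]
position: [526.7, 5.3, 28.3]
force: [0.8, 5.3, 8.0]
position: [526.6, 3.8, 28.3]
force: [1.6, 6.2, 7.0]
position: [526.3, 1.8, 28.3]
force: [0.0, 4.5, 7.0]
```

View pics/s8.png

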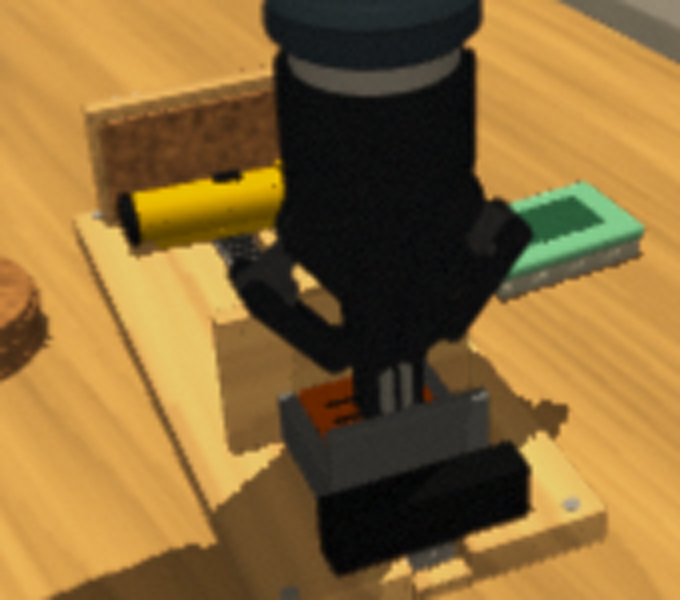

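```bash
for i in 1 2 3 4; do python3 -m pendant '-0.35 -2 -0.1 0 0 0 0' | grep -E 'pos|force';done
```

```text
position: [526.1, 0.1, 28.3]
force: [0.5, 5.4, 9.1]
position: [525.8, -1.7, 28.3]
force: [-0.5, 5.7, 8.6]
position: [525.6, -3.6, 28.2]
force: [1.1, 5.9, 9.4]
position: [525.4, -5.5, 28.2]
force: [0.3, 6.3, 8.8]
```

```bash
for i in 1 2 3 ; do python3 -m pendant '-0.35 -2 0 0 0 0 0' | grep -E 'pos|force';done
```

```text
position: [525.3, -6.5, 28.3]
force: [3.0, 11.7, 6.9]
position: [525.3, -6.4, 28.3]
force: [1.9, 15.9, 4.6]
position: [525.3, -6.4, 28.4]
force: [3.5, 21.5, 3.4]
```

```bash
python3 -m pendant '0 0 0 0 0 0 0;0 0 0 0 0 0 0;0 0 0 0 0 0 0'; python3 -m pendant '0 0 2 0 0 0 0;0 0 4 0 0 0 0;0 0 5 0 0 0 0;0 0 0 0 0 0 0';python3 - <<'E'
from cell import capture
import cv2
b=capture('side')
cv2.imwrite('pics/s9.png',cv2.resize(b[110:260,150:320],None,fx=4,fy=4,interpolation=cv2.INTER_CUBIC))
E
```

```text
time: 11.7
position: [525.3, -6.3, 28.3]
eef_rot: [-0.001, 0.763, 0.646, 0.006]
force: [2.7, 17.6, 4.5]
opening: -0.2
time: 12.1
position: [524.3, -6.3, 38.6]
eef_rot: [-0.002, 0.763, 0.646, 0.005]
force: [3.8, 17.4, 0.8]
opening: -0.1
```

View pics/s9.png

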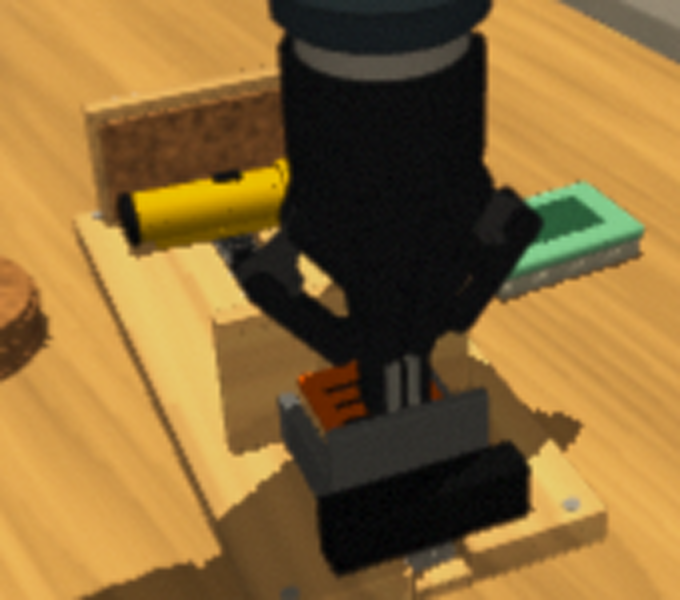

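```bash
python3 -m pendant '0.9 4.9 1 0 0 0 0;0.5 3 2 0 0 0 0;0 0 10 0 0 0 0;0 0 20 0 0 0 0;0 0 20 0 0 0 0;0 0 30 0 0 0 0;0 0 40 0 0 0 0;0 0 40 0 0 0 0;0 0 30 0 0 0 0;0 20 0 0 0 0 0;0 30 0 0 0 0 0;0 0 0 0 0 0 0;0 0 0 0 0 0 0;0 0 0 0 0 0 0'
python3 - <<'E'
from cell import capture
import cv2
for n in('side','scene','wrist'): cv2.imwrite(f'pics/{n}10.png',capture(n))
b=cv2.imread('pics/side10.png');a=cv2.imread('pics/scene10.png');w=cv2.imread('pics/wrist10.png')
import numpy as np
cv2.imwrite('pics/f10.png',np.hstack([cv2.resize(b[115:275,150:300],(400,427)),cv2.resize(a[120:280,180:330],(400,427))]))
cv2.imwrite('pics/w10.png',cv2.resize(w,(768,576),interpolation=cv2.INTER_CUBIC))
E
```

```text
time: 13.55
position: [523.3, 41.7, 231.1]
eef_rot: [0.0, 0.766, 0.643, -0.001]
force: [1.0, 0.3, -0.2]
opening: 0.2
```

View pics/f10.png

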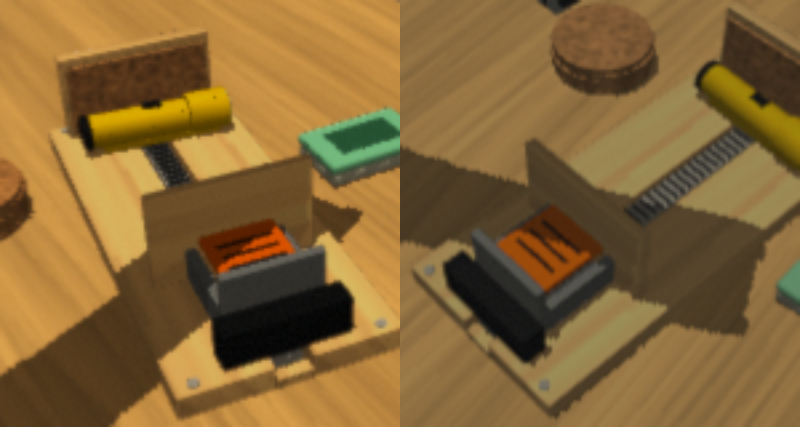

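View pics/w10.png

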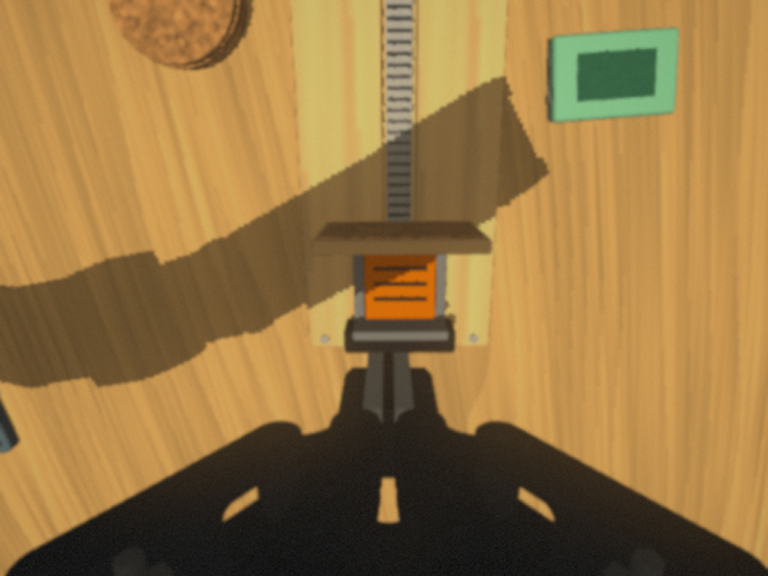

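```bash
python3 -c "
from cell import order; print(order.job_done())"
```

```text
the job is handed in; nothing more can be done
None
```

I pressed the orange pad down to its stop with the closed fingertips. Keeping it down, I slid the jaw back about 80 mm until it was home against the black end block. I then lifted straight off and handed the job in at about 13.7 s; no verdict was reported.

**Last checks**
- **Pad pressed:** the force rose from 2.7 N to 7.2 N over the spring travel, then jumped to 16 N on the rigid stop.
- **Jaw home:** the push force rose to 21 N with no further motion. After I came away, the side, scene and wrist pictures all show the ridge flush against the block. I judged this by eye and did not measure the final gap.
- **Pad released and clear:** the pad looks sprung up in the pictures. The tool stands well above the holder and the force reads about zero.
- **Loose items:** the torch, tin and coasters look unmoved in the pictures; I did not measure their positions again.

**Disagreements**
- **Height of contact:** the fingers met the pad with the TCP reading about 36 mm, and its stop at about 28 mm. The given heights are 58 mm and 50 mm, so the closed tips seem to sit about 21 mm behind the reported TCP. I found contact by force instead of height and did not find the cause.
- **Holder position:** the fits from the fixed cameras and the wrist camera differed by about 3 mm at the pad and 7 mm at the home position. The pad difference was well within the room in the pocket, and I found home by force.

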